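# Screw the hose-tail elbow into the clamped coupling

## Task

Screw the brass hose-tail elbow into the coupling that is clamped in the bench vise: enter its two thread stubs in the two notches of the mouth and turn it clockwise until you feel the seal start to push back, then turn it just one eighth of a turn (45 degrees) more and let go. Do not force it, and leave the other things on the bench where they are.

Things in the scene. Friction and masses are not known exactly. Their poses are not given: they have to be found in the camera images.
- elbow: Loose brass elbow standing on its foot, about 0.2 kg. Origin: centre of the foot, z up its axis. Round plug, diameter 28, from the foot (lowest 3.5 mm tapered) up to 32. Two thread stubs, 7 wide, 4 thick, stick out to radius 20 on its +y and -y sides, centred 10 above the foot. Above it a square block; a hose tail sticks out along +x.
- elbow_block (a point): Point on the elbow's axis in its square block, 50 above the foot. The block is 32 by 32, 32 to 68 above the foot; grip its y sides with the fingertips 30 or more above the foot (lower they would meet the coupling's rim). The hose tail, diameter 16 to 19, leaves the block's +x side at this height and reaches 47 from the axis.
- coupling: Fixed blue vise (foot 110 by 100, jaws to 60 high, 210 long along its y) holding the brass female coupling upright: a tube of outer diameter 56, bore 30. Two entry notches 10 wide, out to radius 22, on its +y and -y sides. Origin: on the table under the coupling's axis. The elbow enters with its y axis along the coupling's, either way round.
- mouth (a point): Centre of the coupling's mouth, on its axis, 85 above the table. An elbow out of line stands on the rim, its foot level with the mouth or 8 below it; in line, its stubs drop through the notches to the thread.
- thread_start (a point): Point on the axis, 15.9 below the mouth, where the elbow's foot rests when its stubs lie on the start of the thread. The thread is right-handed, two-start: clockwise from above draws the elbow down 36 mm a turn (0.1 mm a degree), with 1.6 mm of vertical play: follow it down, raised about 0.8 from where it rests. It turns up to 135 degrees from entry.
- seal_zone (a point): Point on the axis 19 below the mouth. Hereabouts waits a springy seal, at a hidden depth, met 5 to 80 degrees after entry. It pushes the elbow up, 0.25 N more each degree: felt as rising upward force if the elbow is carried within the play; once the thread bears, only as torque while turning. Solid 90 degrees on. Friction holds the elbow where it is left.
- nipple: Bystander: a loose straight brass nipple standing on end, diameter 34, 54 tall. Origin: centre of its underside.
- can: Bystander: a plain drinks can, diameter 66, 115 tall. Origin: centre of its underside.
- wrench: Bystander: a steel wrench lying flat, 180 long along its x. Origin: underside, mid-length.

How it is judged (in metres and radians):
On the way:
1. the elbow's stubs have entered the thread of the coupling (horizontal distance between elbow and mouth below 0.004 m and z of elbow in the frame of mouth below -0.0135 m and angle between elbow's own z axis and vertical below 0.12 rad), for 0.1 s.
At the end, for the whole second after the job is handed in: Elbow released, at rest and upright (0.1 rad) in the coupling, within 4 mm of its axis, foot over 16.5 mm below the mouth, tightened so that its thread bears on the coupling with 4 to 13 N: an eighth of a turn past first touch of the seal, give or take 18 degrees (horizontal distance between elbow and mouth below 0.004 m and z of elbow in the frame of mouth below -0.0165 m and angle between elbow's own z axis and vertical below 0.1 rad and contact force between elbow and coupling between 4 and 13 N and linear speed of elbow below 0.01 m/s).
It fails at once if the elbow is forced against the coupling with over 45 N (contact force between elbow and coupling above 45 N).
It fails at once if the nipple is disturbed by over 30 mm (distance of nipple from where it was at the start of the episode above 0.03 m).
It fails at once if the can is disturbed by over 30 mm (distance of can from where it was at the start of the episode above 0.03 m).
It fails at once if the wrench is disturbed by over 30 mm (distance of wrench from where it was at the start of the episode above 0.03 m).
It also fails if it takes over 61 s, if anything falls off the work surface, if the arm or the gripper's body presses on something with over 40 N, if the wrist force passes 120 N, or if a joint passes its speed limit or range.

## Robot

A 6-joint arm with a two-finger parallel gripper is mounted at the origin on the work surface. World frame = base frame: x ahead of the robot, y to its left, z up, the work surface at z = 0. Lengths are in mm, angles in rad, forces in N, time in s.
With the tool pointing down it reaches from about 300 to 775 mm from the base axis. Payload 14.6 kg.
Tool frame: the origin (TCP) lies between the finger pads; the fingertips stand 8 mm ahead of it and the grasp point (between the pads) lies 11 mm behind it; z points along the fingers, y is the direction in which the jaws open and shut (so a half turn about z gives the same grasp; the last joint's range is limited). The gripper opens to 94 mm and grips with 3 to 60 N. Pads are 16 mm wide; open, the fingers measure 119 mm over their backs; the gripper's body (75 mm by 177 mm) begins 78 mm behind the grasp point.
Start: joints at [1.272, 0.3, 1.521, -0, 1.321, -0.067], TCP at [126.349, 535.28, 213.446] pointing down, gripper open.
Joint ranges: [-3.03, 3.03], [-0.79, 2.21], [0.23, 2.52], [-1.04, 4.18], [0, 3.07], [-2.55, 2.55]. Speed limits (rad/s): [2.22, 2.22, 2.57, 3.14, 3.14, 3.14].

## Interface

Orientations are given as [roll, pitch, yaw] about the fixed x, y, z axes, in that order (R = Rz(yaw) Ry(pitch) Rx(roll)).
In Python, from cell import manip gives the robot as it stands. The module is installed in compiled form; this text tells all that it offers.
- The arm moves only by the tool send_rows, never from a script. Its argument "series" is a list that holds one entry, the list of rows, each a list of 5 numbers: the opening, from 0 (shut) to 1 (fully open), then the shift along the tool's x, y, z in mm, then the turn about the tool's z in degrees. In form: [[[gripper, dx, dy, dz, roll], ...]]. A call has 1 to 10 rows; each row is the pose to reach, as a shift and turn from the pose commanded when the call began, along the tool's axes at that moment; what a row does not reach only later rows make up. A row lasts 1/10 s, in which the tool goes at most 50 mm and 8.59 degrees, less where a joint would pass 70% of its speed; a pose out of reach is approached as far as the arm can. A call with a gripper value outside its range is refused whole. The fingers move at their own pace and stop on an object; "newtons" is the grip in N (left out, the last holds). Time passes only in rows, so rows that repeat a pose let the fingers close. It gives the time, the measured TCP pose, the force and the opening at its end, in the units of the state.
- manip.read_state(): the state, without advancing time (a new reading comes with each control period).
- manip.camera(name): name is "scene" or "top" or "wrist"; returns a dict with "img" (420x560x3 uint8, red, green, blue), "vfov" (degrees; the focal length in pixels is half the picture's height over the tangent of half this angle, whatever the lens; pixels are square), "cx", "cy" (the principal point, pixels), "dist" ([k1, k2, p1, p2, k3] as OpenCV has them; the pictures are not rectified), "pose" (4x4, takes a point from camera to world coordinates); the wrist camera has in their place "T_tool_cam" (4x4, takes a point from camera to tool coordinates, whose origin is the TCP and whose axes are the flange's). Camera axes: x right, y down, z forward; pixel columns grow to the right and rows downward; lengths in mm; the calibration is good to about 2 mm. A picture is of the moment at which its call begins: read the wrist's pose just before it. There is no depth.
- manip.sign_off(): hands the job in, once; it reports no verdict.
Trained networks look in a picture, given as the dict that the camera call returned (one of the last four; its "shot" number tells which), for a name from the list of things; names that differ only in an ending like _2 or _b are one class to them, and where a whole thing is asked for, a point or a joint stands for the part that bears it (a point fixed in the world has none). Each returns a list of dicts, best first, with "conf" (0 to 1); they miss things now and then, are a little off and sometimes report something else, mostly with a low value. They report only what shows in the picture. A call takes as long as a camera call.
- manip.find_in(target, picture): "rect" ([left, top, width, height] in pixels, round what is visible of it).
- manip.silhouettes(target, picture): "pixels" (420x560 bool, what is visible of it) and "rect" ([left, top, width, height] in pixels, round what is visible of it).
The state is a dict: "clock": time; "joints": joint angles; "qd": joint speeds; "effort": joint torques, N m; "eef_pos": TCP position; "eef_rot": TCP orientation; "wrist_force": force on the tool from outside, world axes, zero at the start; "moment": the same for the moment, N m; "finger_gap": finger opening in mm.
Only numpy, scipy, OpenCV 4.12 (cv2) and the standard library are available. Lean on these libraries where they do the work, as an engineer would, in place of code of your own. Each camera call takes 0.05 s, during which the arm holds its last target. There are 200 camera calls.

## Working session

There is one attempt and no reset: what is moved stays moved. The work goes in short steps, Python scripts to look and compute and a tool call to move; the robot and the scene stay as the last step left them, time stands still between calls to the robot, and variables do not carry over. Pictures are saved under pics/ and viewed, about 8 in all and at most 12, crops included, and the job is handed in when it is done.

Besides the shell and the picture viewer there is one more tool, called after "Emit:" as name(argument=value, ...) on one line, values as JSON. send_rows: Moves the arm, as the interface text tells. Its arguments: {"type":"object","properties":{"series":{"type":"array"},"newtons":{"type":"number"}},"required":["series"]}

```bash
mkdir -p pics; cat > h.py <<'E'
import numpy as np, cv2
from scipy.spatial.transform import Rotation as R
from cell import manip
def K(p):
    f=210/np.tan(np.radians(p["vfov"])/2); return np.array([[f,0,p["cx"]],[0,f,p["cy"]],[0,0,1.]])
def pose(p,s=None):
    if "pose" in p: return np.array(p["pose"])
    T=np.eye(4); T[:3,:3]=R.from_euler("xyz",s["eef_rot"]).as_matrix(); T[:3,3]=s["eef_pos"]
    return T@np.array(p["T_tool_cam"])
def ray(p,uv,T):
    n=cv2.undistortPoints(np.array(uv,float).reshape(-1,1,2),K(p),np.array(p["dist"],float)).reshape(-1,2)
    d=np.c_[n,np.ones(len(n))]@T[:3,:3].T; return T[:3,3],d
def atz(p,uv,z,T):
    o,d=ray(p,uv,T); return o+d*((z-o[2])/d[:,2])[:,None]
def proj(p,X,T):
    Ti=np.linalg.inv(T); X=np.atleast_2d(np.array(X,float))
    return cv2.projectPoints(X@Ti[:3,:3].T+Ti[:3,3],np.zeros(3),np.zeros(3),K(p),np.array(p["dist"],float))[0].reshape(-1,2)
def shot(name):
    s=manip.read_state(); p=manip.camera(name); return p,pose(p,s),s
def save(p,f): cv2.imwrite("pics/"+f,cv2.cvtColor(p["img"],cv2.COLOR_RGB2BGR))
E
python3 - <<'E'
from h import *
out=[]
for c in ["scene","top"]:
    p,T,s=shot(c); 
    print(c,T[:3,3].round(),p["vfov"])
    for n in ["elbow","coupling","nipple","can","wrench"]:
        for r in manip.silhouettes(n,p)[:2]:
            m=r["pixels"]; print(n,round(r["conf"],2),np.round(r["rect"]),np.round(np.argwhere(m).mean(0)[::-1],1))
    save(p,c+"1.png")
print(s)
E
```

```text
scene [1041.  316.  502.] 54.01922373056319
elbow 0.83 [226. 149.  20.  30.] [234.6 163.9]
elbow 0.49 [330. 218.  90. 106.] [378.  265.4]
coupling 0.84 [328. 217.  94. 105.] [377.9 265.1]
nipple 0.53 [342. 165.  18.  26.] [349.  178.6]
can 0.83 [213. 269.  56.  93.] [241.6 314.7]
wrench 0.73 [342. 165.  15.  27.] [348.7 178.6]
wrench 0.59 [136. 221.  83.  61.] [173.2 251. ]
top [508. -31. 874.] 45.65870750078848
elbow 0.88 [386. 231.  34.  39.] [402.8 251.3]
coupling 0.51 [201.  51.  44.  54.] [224.   74.8]
coupling 0.45 [145. 149.  70. 125.] [179.8 218.1]
nipple 0.55 [265. 312.  19.  23.] [274.  322.9]
can 0.78 [200.  49.  42.  58.] [223.9  74.7]
can 0.64 [146. 151.  72. 124.] [179.7 218.5]
wrench 0.64 [345.  77.  25.  99.] [354.  126.2]
{'clock': 0.3, 'joints': array([ 1.27241306e+00,  3.00097918e-01,  1.52117714e+00,  1.13754940e-06,
        1.32070266e+00, -6.65935890e-02]), 'qd': array([-0.00170574, -0.00036955, -0.0030046 , -0.00033572, -0.0001451 ,
       -0.0013557 ]), 'effort': array([-1.95098401e-03, -5.31162965e+01, -3.52479386e+01,  7.07207643e-02,
        2.25159730e-02, -7.36318066e-05]), 'eef_pos': array([126.31994246, 535.21005953, 213.2619792 ]), 'eef_rot': array([-3.14120851e+00, -2.67237838e-05,  2.90980269e+00]), 'wrist_force': array([-0.33422741,  0.42412883, -0.06302512]), 'moment': array([-0.03028822, -0.02209725, -0.00098931]), 'finger_gap': 94.04343792479582}
```

```bash
ls pics
```

```text
scene1.png
top1.png
```

View pics/top1.png

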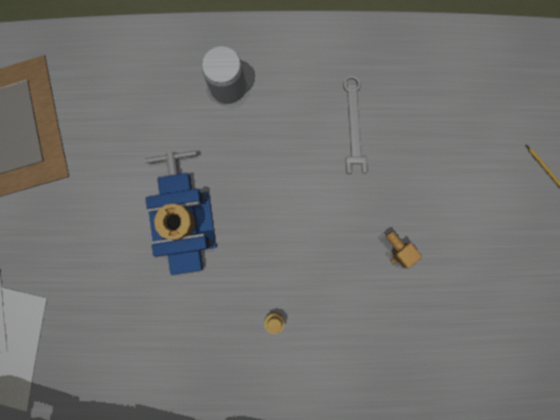

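View pics/scene1.png

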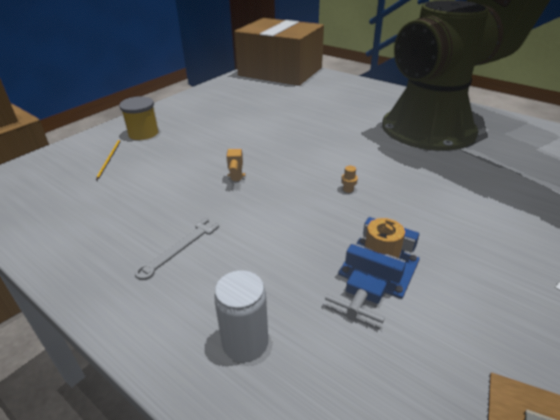

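```bash
python3 - <<'E'
from h import *
p,T,s=shot("top")
print(T.round(3))
print("elbow",atz(p,[[402.8,251.3]],55,T).round(), "coup",atz(p,[[180,218]],85,T).round(),"nip",atz(p,[[274,323]],40,T).round(),"can",atz(p,[[224,75]],80,T).round(),"wr",atz(p,[[354,126]],5,T).round())
print(np.linalg.norm(T[:3,3]), manip.camera("wrist")["T_tool_cam"].round(3))
E
```

```text
[[-1.30000e-02 -9.96000e-01  8.60000e-02  5.07782e+02]
 [-1.00000e+00  1.20000e-02 -1.10000e-02 -3.09270e+01]
 [ 1.00000e-02 -8.60000e-02 -9.96000e-01  8.73754e+02]
 [ 0.00000e+00  0.00000e+00  0.00000e+00  1.00000e+00]]
elbow [[ 499. -238.   55.]] coup [[557. 123.  85.]] nip [[384. -24.  40.]] can [[793.  54.  80.]] wr [[ 723. -170.    5.]]
1011.06108396864 [[ 1.00000e-03 -9.72000e-01 -2.35000e-01  6.66800e+01]
 [ 1.00000e+00  1.00000e-03 -0.00000e+00  7.46000e-01]
 [ 0.00000e+00 -2.35000e-01  9.72000e-01 -1.70857e+02]
 [ 0.00000e+00  0.00000e+00  0.00000e+00  1.00000e+00]]
```

Top picture: the elbow's block is at about (408,256) with its tail pointing up-left to (393,236), so elbow yaw is about 37°. The coupling mouth is at (173,221), and the vise's long axis leans about 7° from world x. The nipple is at (274,323), the can at (222,75) and the wrench around (354,126). The scene picture agrees.

I'll look at the coupling from near first, then the elbow.

```bash
cat >> h.py <<'E'
def delta(x,y,z,yaw):
    s=manip.read_state(); M=R.from_euler("xyz",s["eef_rot"]).as_matrix(); c=np.degrees(s["eef_rot"][2])
    d=M.T@(np.array([x,y,z])-s["eef_pos"]); r=(c-yaw+180)%360-180
    print("clock",round(s["clock"],2),"pos",s["eef_pos"].round(2),"rot",np.degrees(s["eef_rot"]).round(2),"delta",d.round(2),"roll",round(r,2))
E
python3 -c "
from h import *
delta(565,123,225,97)"
```

```text
clock 0.7 pos [126.36 535.28 213.46] rot [180.     0.   166.72] delta [-521.62 -300.48  -11.54] roll 69.72
```

Emit:
send_rows(series=[[[1,-521.6,-300.5,-11.5,69.7],[1,-521.6,-300.5,-11.5,69.7],[1,-521.6,-300.5,-11.5,69.7],[1,-521.6,-300.5,-11.5,69.7],[1,-521.6,-300.5,-11.5,69.7],[1,-521.6,-300.5,-11.5,69.7],[1,-521.6,-300.5,-11.5,69.7],[1,-521.6,-300.5,-11.5,69.7],[1,-521.6,-300.5,-11.5,69.7],[1,-521.6,-300.5,-11.5,69.7]]])

```text
clock: 1.7
eef_pos: [491.9, 191.2, 223.3]
eef_rot: [3.141, -0.0, 1.692]
wrist_force: [-0.4, 0.6, 1.0]
finger_gap: 93.9
```

```bash
python3 -c "
from h import *
delta(565,123,225,97)"
```

```text
clock 1.7 pos [491.88 191.16 223.28] rot [ 1.7997e+02 -1.0000e-02  9.6960e+01] delta [-76.52  64.31  -1.7 ] roll -0.04
```

Emit:
send_rows(series=[[[1,-76.5,64.3,-1.7,0],[1,-76.5,64.3,-1.7,0],[1,-76.5,64.3,-1.7,0],[1,-76.5,64.3,-1.7,0]]])

```text
clock: 2.1
eef_pos: [563.9, 124.2, 224.2]
eef_rot: [-3.141, -0.0, 1.692]
wrist_force: [0.2, 0.7, -0.6]
finger_gap: 93.8
```

```bash
python3 - <<'E'
from h import *
delta(565,123,225,97)
p,T,s=shot("wrist"); save(p,"coup_w.png"); np.save("Tw.npy",T)
for n in ["coupling"]:
    for r in manip.silhouettes(n,p)[:2]: print(n,r["conf"],np.round(r["rect"]))
print(proj(p,[[557,123,85]],T), s["joints"])
E
```

```text
clock 2.1 pos [563.9  124.23 224.17] rot [-1.7995e+02 -1.0000e-02  9.6920e+01] delta [-1.36  0.95 -0.83] roll -0.08
coupling 0.91 [204. 130. 180.  98.]
[[274.86123999 202.08103889]] [1.53353376e-01 3.53959224e-01 1.42453595e+00 1.55060619e-04
 1.36396326e+00 3.24933507e-02]
```

View pics/coup_w.png

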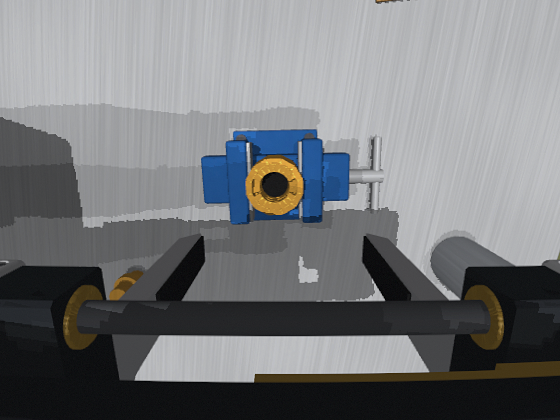

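The wrist view shows the mouth centred at about (274,185), with notches left and right of the bore near (252,186) and (297,186). The jaws run nearly along the tool's x. I'll rectify to the mouth plane for a precise measurement.

```bash
cat >> h.py <<'E'
def rectify(p,T,c,z,yaw,half=45,sc=6):
    n=int(2*half*sc); g=(np.arange(n)-n/2+.5)/sc
    U,V=np.meshgrid(g,-g); a=np.radians(yaw)   # right=local x, up=local y
    X=c[0]+U*np.cos(a)-V*np.sin(a); Y=c[1]+U*np.sin(a)+V*np.cos(a)
    uv=proj(p,np.c_[X.ravel(),Y.ravel(),np.full(n*n,z)],T).astype(np.float32).reshape(n,n,2)
    return cv2.remap(p["img"],uv[...,0],uv[...,1],cv2.INTER_CUBIC)
E
python3 - <<'E'
from h import *
p,T,s=shot("wrist")
im=rectify(p,T,(557,123),85,7)   # right along coupling +-y axis (yaw 7)
b=cv2.cvtColor(im,cv2.COLOR_RGB2BGR)
cv2.imwrite("pics/rect.png",b)
hsv=cv2.cvtColor(im,cv2.COLOR_RGB2HSV)
brass=((hsv[...,0]>8)&(hsv[...,0]<35)&(hsv[...,1]>100)&(hsv[...,2]>60)).astype(np.uint8)
nl,lab,st,ce=cv2.connectedComponentsWithStats(brass); i=1+st[1:,4].argmax()
cn=max(cv2.findContours((lab==i).astype(np.uint8),cv2.RETR_EXTERNAL,cv2.CHAIN_APPROX_NONE)[0],key=len)
print("outer",cv2.fitEllipse(cn),cv2.minEnclosingCircle(cn))
dark=(hsv[...,2]<70).astype(np.uint8); n2,l2,s2,c2=cv2.connectedComponentsWithStats(dark)
for k in np.argsort(-s2[1:,4])[:4]+1: print(s2[k],c2[k])
E
```

```text
outer ((266.4344787597656, 171.94114685058594), (338.4292297363281, 351.76263427734375), 11.193644523620605) ((263.3023986816406, 169.1226348876953), 180.4993133544922)
[  187    89   159   148 18033] [266.59346753 162.18632507]
[  91  300   61   79 2522] [119.50079302 343.84218874]
[ 459  340   81   53 2157] [501.17709782 361.99536393]
[ 129    0   33   62 1077] [140.04828227  31.73259053]
```

View pics/rect.png

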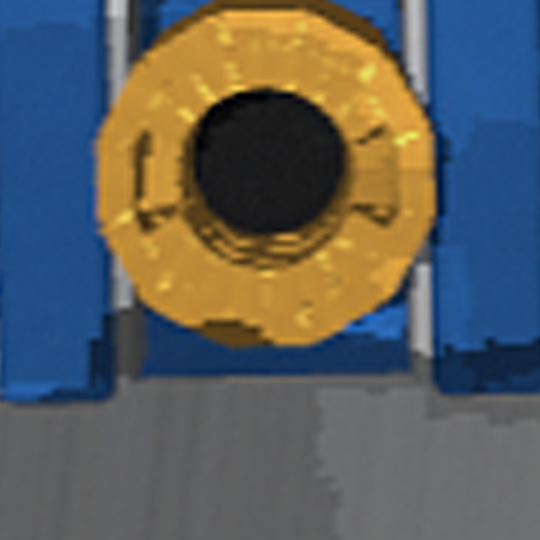

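Rectified view (6 px/mm): the outer rim and bore share a centre at about (266,178). The notches at (146,176) and (386,173) put the coupling's y axis at about 7.7°. That puts the mouth near (554.5,138). On to the elbow, viewed from the same relative pose.

```bash
python3 - <<'E'
from h import *
p,T,s=shot("top")
b=atz(p,[[408,256]],68,T)[0]; print("mouth top cam",atz(p,[[173,221]],85,T).round(1)); print(b)
a=np.radians(37); x=np.array([np.cos(a),np.sin(a)]); y=np.array([np.sin(a),-np.cos(a)])
t=b[:2]-14.8*x+7.7*y; print(t); delta(t[0],t[1],208,37)
E
```

```text
mouth top cam [[552.2 134.7  85. ]]
[ 491.29631765 -242.97036648   68.        ]
[ 484.11048778 -258.02672225]
clock 2.3 pos [563.14 125.87 225.01] rot [ 1.7998e+02 -1.0000e-02  9.7110e+01] delta [-371.17 -125.92   16.94] roll 60.11
```

Emit:
send_rows(series=[[[1,-371.2,-125.9,17,60.1],[1,-371.2,-125.9,17,60.1],[1,-371.2,-125.9,17,60.1],[1,-371.2,-125.9,17,60.1],[1,-371.2,-125.9,17,60.1],[1,-371.2,-125.9,17,60.1],[1,-371.2,-125.9,17,60.1],[1,-371.2,-125.9,17,60.1],[1,-371.2,-125.9,17,60.1],[1,-371.2,-125.9,17,60.1]]])

```text
clock: 3.3
eef_pos: [484.1, -258.6, 207.8]
eef_rot: [-3.142, -0.0, 0.644]
wrist_force: [0.5, -0.3, -0.0]
finger_gap: 94.1
```

Emit:
send_rows(series=[[[1,0,0,0,0],[1,0,0,0,0],[1,0,0,0,0]]])

```text
clock: 3.6
eef_pos: [484.6, -257.9, 207.9]
eef_rot: [3.141, -0.0, 0.646]
wrist_force: [1.0, -0.1, 0.5]
finger_gap: 93.9
```

```bash
python3 - <<'E'
from h import *
delta(484,-258,208,37)
p,T,s=shot("wrist"); save(p,"elb_w.png")
im=rectify(p,T,(491,-243),68,37,half=50,sc=5.4); cv2.imwrite("pics/rect_e.png",cv2.cvtColor(im,cv2.COLOR_RGB2BGR))
for r in manip.silhouettes("elbow",p)[:2]: print(r["conf"],np.round(r["rect"]))
delta(484,-258,208,37)
E
```

```text
clock 3.6 pos [ 484.55 -257.93  207.87] rot [ 1.7999e+02 -1.0000e-02  3.7020e+01] delta [-0.48 -0.28 -0.13] roll 0.02
0.77 [262. 135.  35.  64.]
clock 3.7 pos [ 484.43 -258.35  207.83] rot [179.99  -0.    36.98] delta [-0.14 -0.54 -0.17] roll -0.02
```

View pics/rect_e.png

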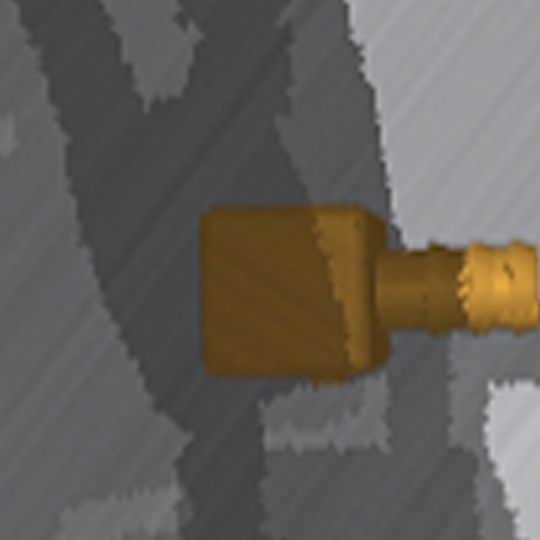

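The rectified elbow view (5.4 px/mm) shows the block's top face from (201,206) to about (374,377), centre (287,290). The tail axis is level at row 290, so yaw is 37.0°. In the tool frame that is +17.4 in x and −4.2 in y. I'll descend and grip at TCP height 44.

Emit:
send_rows(series=[[[1,17.4,-4.2,40,0],[1,17.4,-4.2,80,0],[1,17.4,-4.2,115,0],[1,17.4,-4.2,140,0],[1,17.4,-4.2,155,0],[1,17.4,-4.2,164,0],[1,17.4,-4.2,164,0],[1,17.4,-4.2,164,0]]])

```text
clock: 4.5
eef_pos: [496.0, -245.3, 44.5]
eef_rot: [3.141, -0.0, 0.645]
wrist_force: [0.1, -0.5, 0.1]
finger_gap: 94.0
```

Emit:
send_rows(series=[[[0.2,0,0,0,0],[0.2,0,0,0,0],[0.2,0,0,0,0],[0.2,0,0,0,0],[0.2,0,0,0,0],[0.2,0,0,0,0],[0.2,0,0,0,0],[0.2,0,0,0,0],[0.2,0,0,0,0],[0.2,0,0,0,0]]], newtons=25)

```text
clock: 5.5
eef_pos: [495.5, -245.2, 43.7]
eef_rot: [-3.142, 0.0, 0.644]
wrist_force: [-0.8, -0.5, -0.9]
finger_gap: 31.9
```

Emit:
send_rows(series=[[[0.2,0,0,-10,0],[0.2,0,0,-40,0],[0.2,0,0,-80,0],[0.2,0,0,-115,0],[0.2,0,0,-136,0],[0.2,0,0,-136,0],[0.2,0,0,-136,0]]])

```text
clock: 6.2
eef_pos: [495.3, -245.0, 179.1]
eef_rot: [-3.141, 0.0, 0.644]
wrist_force: [0.1, 0.3, -2.4]
finger_gap: 32.4
```

```bash
python3 -c "
from h import *
s=manip.read_state();print(s['wrist_force'],s['moment'],s['finger_gap'])
delta(563.8,68.6,180,97.6)"
```

```text
[ 0.09349873  0.30302596 -2.41570269] [ 0.00219192  0.12178623 -0.02900487] 32.436036248641855
clock 6.2 pos [ 495.26 -244.99  179.1 ] rot [-1.7997e+02  1.0000e-02  3.6920e+01] delta [ 243.17 -209.53   -0.85] roll -60.68
```

Emit:
send_rows(series=[[[0.2,243.2,-209.5,0,-60.6],[0.2,243.2,-209.5,0,-60.6],[0.2,243.2,-209.5,0,-60.6],[0.2,243.2,-209.5,0,-60.6],[0.2,243.2,-209.5,0,-60.6],[0.2,243.2,-209.5,0,-60.6],[0.2,243.2,-209.5,0,-60.6],[0.2,243.2,-209.5,0,-60.6],[0.2,243.2,-209.5,0,-60.6],[0.2,243.2,-209.5,0,-60.6]]])

```text
clock: 7.2
eef_pos: [563.8, 67.4, 178.9]
eef_rot: [-3.14, 0.0, 1.699]
wrist_force: [-0.8, 0.5, -3.6]
finger_gap: 31.6
```

Emit:
send_rows(series=[[[0.2,0,0,20,0],[0.2,0,0,30,0],[0.2,0,0,30,0],[0.2,0,0,30,0],[0.2,0,0,30,0]]])

```text
clock: 7.7
eef_pos: [564.5, 68.2, 150.4]
eef_rot: [3.141, 0.0, 1.701]
wrist_force: [-0.8, -0.1, -2.6]
finger_gap: 31.9
```

```bash
python3 - <<'E'
from h import *
p,T,s=shot("wrist"); ps=[s["eef_pos"]]
print(s["eef_pos"],np.degrees(s["eef_rot"]),s["wrist_force"],s["moment"])
im=rectify(p,T,(554.5,138),85,7.6,half=40,sc=7)
# held elbow: crop of raw
uv=proj(p,[T[:3,3]*0+np.r_[s["eef_pos"][:2],s["eef_pos"][2]+24]],T)[0]; print(uv)
x,y=map(int,uv); cr=p["img"][max(0,y-60):y+60,x-60:x+60]
h=im.shape[0]; cr=cv2.resize(cr,(240,240*cr.shape[0]//120),interpolation=cv2.INTER_CUBIC); out=np.zeros((h,800,3),np.uint8); out[:,:560]=im; out[:cr.shape[0],560:]=cr
cv2.imwrite("pics/rect2.png",cv2.cvtColor(out,cv2.COLOR_RGB2BGR))
np.savez("hover.npz",T=T,pos=s["eef_pos"],rot=s["eef_rot"]); save(p,"hover.png")
E
```

```text
[564.46668275  68.18923487 150.44262715] [1.79942109e+02 7.03934485e-03 9.74854259e+01] [-0.77919334 -0.05099783 -2.60098958] [-0.02305721  0.04132509  0.03339816]
[280.74358036 272.20730916]
```

View pics/rect2.png

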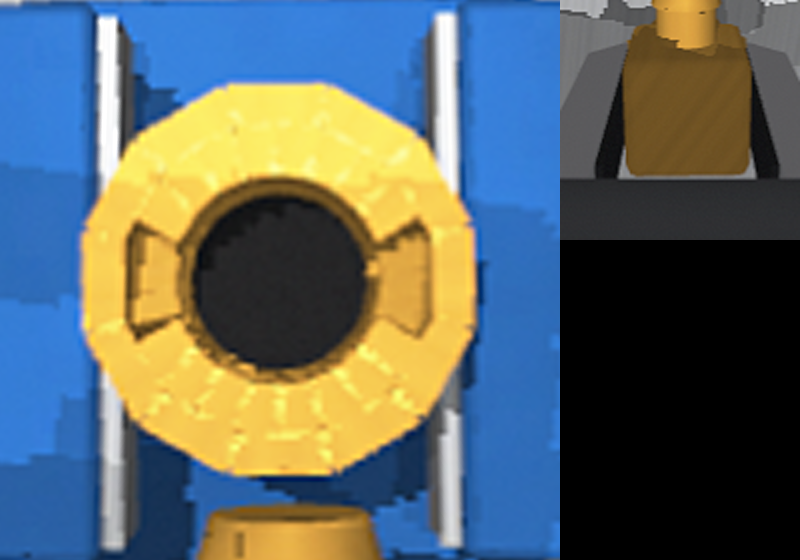

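Rectified at 7 px/mm, the mouth rim spans (81..474, 82..475), so its centre is (277.5,278.5). The notches are level, at rows 278–279, so the coupling's y axis is at 7.6°. In the inset the held block appears about 1.7 mm toward tool +y of the nominal axis, which suggests a camera bias. I'll measure the mouth from a second yaw to cancel it.

```bash
cat >> h.py <<'E'
def mouth(c,n=5):
    res=[];st=[]
    for i in range(n):
        p,T,s=shot("wrist"); st.append(np.r_[s["eef_pos"],np.degrees(s["eef_rot"][2]),s["wrist_force"]])
        im=rectify(p,T,c,85,0,half=40,sc=7)
        hs=cv2.cvtColor(im,cv2.COLOR_RGB2HSV)
        m=((hs[...,0]>8)&(hs[...,0]<35)&(hs[...,1]>90)&(hs[...,2]>50)).astype(np.uint8)
        cn=max(cv2.findContours(m,cv2.RETR_EXTERNAL,cv2.CHAIN_APPROX_NONE)[0],key=len)[:,0]
        q=np.c_[(cn[:,0]-279.5)/7,(279.5-cn[:,1])/7]; o=np.zeros(2)
        for k in range(6):
            r=np.hypot(*(q-o).T); g=q[abs(r-28)<(4 if k<2 else 1.5)]
            A=np.c_[2*g,np.ones(len(g))]; w=np.linalg.lstsq(A,(g**2).sum(1),rcond=None)[0]; o=w[:2]
        res.append(np.r_[c+o-s["eef_pos"][:2],np.sqrt(w[2]+o@o),len(g)])
    st=np.mean(st,0); w=np.mean(res,0); a=np.radians(st[3]); x=np.array([np.cos(a),np.sin(a)]); y=np.array([np.sin(a),-np.cos(a)])
    print("state",st.round(2),"mouth",(st[:2]+w[:2]).round(2),"tool rel",(w[:2]@x).round(2),(w[:2]@y).round(2),"r,n",w[2:].round(2),"sd",np.std(res,0).round(2)); return p,T,s
E
python3 - <<'E'
from h import *
p,T,s=mouth(np.array([554.2,138.1]))
delta(485,129,150,7.6)
im=rectify(p,T,s["eef_pos"][:2],s["eef_pos"][2]+24,7.6,half=30,sc=9)
cv2.imwrite("pics/held.png",cv2.cvtColor(im,cv2.COLOR_RGB2BGR))
E
```

```text
state [ 5.6435e+02  6.8370e+01  1.5023e+02  9.7510e+01 -1.6000e-01  1.3000e-01
 -2.2200e+00] mouth [554.33 137.88] tool rel 70.22 -0.85 r,n [  28.19 1167.6 ] sd [0.07 0.06 0.01 2.58]
clock 8.0 pos [564.2   68.44 149.9 ] rot [179.99   0.    97.52] delta [ 70.4  -70.59  -0.12] roll 89.92
```

View pics/held.png

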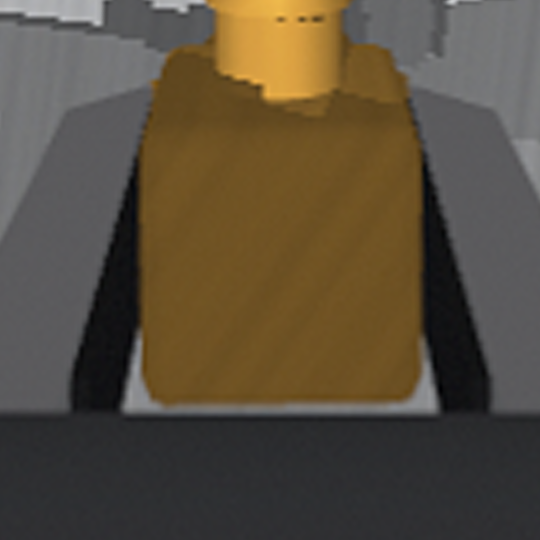

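The held view (9 px/mm) shows the block spanning columns 142–421, with its rear edge at row 404. The fingers are also centred at column 281, so this is a camera bias of about +1.3 mm in tool y. Next comes the second yaw.

Emit:
send_rows(series=[[[0.2,70.4,-70.6,0,90],[0.2,70.4,-70.6,0,90],[0.2,70.4,-70.6,0,90],[0.2,70.4,-70.6,0,90],[0.2,70.4,-70.6,0,90],[0.2,70.4,-70.6,0,90],[0.2,70.4,-70.6,0,90],[0.2,70.4,-70.6,0,90],[0.2,70.4,-70.6,0,90],[0.2,70.4,-70.6,0,90]]])

```text
clock: 9.0
eef_pos: [485.0, 129.0, 149.9]
eef_rot: [-3.142, -0.0, 0.196]
wrist_force: [-0.6, 0.8, -1.8]
finger_gap: 31.6
```

Emit:
send_rows(series=[[[0.2,0,0,0,3.9],[0.2,0,0,0,3.9],[0.2,0,0,0,3.9],[0.2,0,0,0,3.9]]])

```text
clock: 9.4
eef_pos: [485.0, 129.0, 149.7]
eef_rot: [-3.142, -0.0, 0.136]
wrist_force: [0.4, 0.3, -3.1]
finger_gap: 32.0
```

```bash
python3 - <<'E'
from h import *
mouth(np.array([554.2,138.1]))
E
```

```text
state [ 4.8495e+02  1.2897e+02  1.4972e+02  7.7400e+00 -2.0000e-02 -5.6000e-01
 -2.2900e+00] mouth [554.27 137.96] tool rel 69.9 0.43 r,n [  28.15 1170.4 ] sd [0.01 0.01 0.   1.74]
```

Both yaws put the mouth at (554.3,137.9) to within 0.1 mm, so that is reliable. The block is centred between the fingers. I'll turn back to yaw 97.6 above the mouth.

Emit:
send_rows(series=[[[0.2,69.9,0.5,0,-89.9],[0.2,69.9,0.5,0,-89.9],[0.2,69.9,0.5,0,-89.9],[0.2,69.9,0.5,0,-89.9],[0.2,69.9,0.5,0,-89.9],[0.2,69.9,0.5,0,-89.9],[0.2,69.9,0.5,0,-89.9],[0.2,69.9,0.5,0,-89.9],[0.2,69.9,0.5,0,-89.9],[0.2,69.9,0.5,0,-89.9]]])

```text
clock: 10.65
eef_pos: [554.3, 137.8, 149.6]
eef_rot: [-3.141, 0.0, 1.641]
wrist_force: [-0.2, -0.0, -1.8]
finger_gap: 31.9
```

Emit:
send_rows(series=[[[0.2,0,0,8,-4],[0.2,0,0,14,-4],[0.2,0,0,18,-4],[0.2,0,0,18,-4],[0.2,0,0,18,-4]]])

```text
clock: 11.15
eef_pos: [554.4, 137.8, 131.8]
eef_rot: [3.142, -0.0, 1.703]
wrist_force: [0.3, -0.4, -3.0]
finger_gap: 31.7
```

```bash
python3 - <<'E'
from h import *
S=[]
for i in range(5):
    p,T,s=shot("scene"); S.append(np.r_[s["eef_pos"],np.degrees(s["eef_rot"][2]),s["wrist_force"]])
print(np.mean(S,0).round(2)); delta(554.3,137.9,130,97.6)
x,y=proj(p,[[554,138,100]],T)[0].astype(int)
cr=cv2.resize(p["img"][y-75:y+75,x-100:x+100],(800,600),interpolation=cv2.INTER_CUBIC); cv2.imwrite("pics/pre.png",cv2.cvtColor(cr,cv2.COLOR_RGB2BGR))
E
```

```text
[ 5.5441e+02  1.3783e+02  1.3194e+02  9.7580e+01 -1.1000e-01 -2.8000e-01
 -2.4000e+00]
clock 11.4 pos [554.36 137.82 131.9 ] rot [179.98  -0.    97.6 ] delta [ 0.08 -0.05  1.9 ] roll 0.0
```

Emit:
send_rows(series=[[[0.2,0,0,1,0],[0.2,0,0,2,0],[0.2,0,0,3,0],[0.2,0,0,3.5,0],[0.2,0,0,3.5,0]]])

```text
clock: 11.9
eef_pos: [554.2, 137.8, 128.1]
eef_rot: [-3.141, 0.0, 1.704]
wrist_force: [0.4, 0.4, -2.4]
finger_gap: 31.6
```

```bash
cat >> h.py <<'E'
def f(n=4):
    S=[]
    for i in range(n):
        s=manip.read_state(); manip.camera("top"); S.append(np.r_[s["eef_pos"],np.degrees(s["eef_rot"][2]),s["wrist_force"],s["moment"]])
    print(round(s["clock"],2),"pos yaw",np.mean(S,0)[:4].round(2),"F",np.mean(S,0)[4:7].round(2),"M",np.mean(S,0)[7:].round(3),"gap",round(s["finger_gap"],1))
E
python3 -c "
from h import *
f(3)"
```

```text
12.0 pos yaw [554.27 137.79 128.14  97.62] F [ 0.38  0.14 -2.39] M [-0.064  0.047 -0.036] gap 31.8
```

Emit:
send_rows(series=[[[0.2,0,0,1,0],[0.2,0,0,2,0],[0.2,0,0,2,0]]])

```text
clock: 12.35
eef_pos: [554.2, 137.8, 126.0]
eef_rot: [-3.141, 0.0, 1.704]
wrist_force: [0.5, -0.5, -2.4]
finger_gap: 31.7
```

Emit:
send_rows(series=[[[0.2,0,0,1,0],[0.2,0,0,2,0],[0.2,0,0,2,0]]])

```text
clock: 12.65
eef_pos: [554.1, 137.9, 124.0]
eef_rot: [-3.141, -0.0, 1.704]
wrist_force: [-1.2, 1.3, -2.5]
finger_gap: 31.6
```

```bash
python3 -c "
from h import *
f(3)"
```

```text
12.75 pos yaw [554.13 137.92 124.04  97.62] F [-1.3   1.19 -2.52] M [0.237 0.279 0.021] gap 31.7
```

Emit:
send_rows(series=[[[0.2,0.3,-0.3,0,0],[0.2,0.3,-0.3,1,0],[0.2,0.3,-0.3,2,0],[0.2,0.3,-0.3,2,0]]])

```text
clock: 13.2
eef_pos: [553.9, 138.0, 122.1]
eef_rot: [-3.142, 0.0, 1.704]
wrist_force: [-0.5, -0.3, -3.2]
finger_gap: 31.8
```

```bash
python3 -c "
from h import *
f(3)"
```

```text
13.3 pos yaw [553.92 138.02 122.07  97.62] F [-0.72  0.19 -2.58] M [0.089 0.143 0.006] gap 32.1
```

Lateral force has dropped. I'll lower the stubs past the rim level.

Emit:
send_rows(series=[[[0.2,0,-0.2,0.7,0],[0.2,0,-0.2,1.4,0],[0.2,0,-0.2,2.1,0],[0.2,0,-0.2,2.1,0]]])

```text
clock: 13.75
eef_pos: [553.7, 138.0, 120.0]
eef_rot: [-3.142, 0.0, 1.704]
wrist_force: [0.1, -0.2, -2.8]
finger_gap: 31.9
```

```bash
python3 -c "
from h import *
f(3)"
```

```text
13.85 pos yaw [553.76 137.99 120.03  97.62] F [ 0.2  -0.61 -2.96] M [-0.053  0.058  0.007] gap 31.4
```

Emit:
send_rows(series=[[[0.2,0,0,0.8,0],[0.2,0,0,1.6,0],[0.2,0,0,2.4,0],[0.2,0,0,3.2,0],[0.2,0,0,4,0],[0.2,0,0,4,0]]])

```text
clock: 14.5
eef_pos: [553.7, 138.0, 115.9]
eef_rot: [-3.141, 0.0, 1.704]
wrist_force: [0.1, -0.2, -3.0]
finger_gap: 31.9
```

```bash
python3 -c "
from h import *
f(3)"
```

```text
14.6 pos yaw [553.73 138.03 116.03  97.62] F [-0.16 -0.14 -2.48] M [-0.069  0.063 -0.004] gap 31.7
```

Free so far. I'll find the thread's bottom in fine steps.

Emit:
send_rows(series=[[[0.2,0,0,0.6,0],[0.2,0,0,1.2,0],[0.2,0,0,1.8,0],[0.2,0,0,2.2,0],[0.2,0,0,2.2,0]]])

```text
clock: 15.15
eef_pos: [553.7, 138.0, 113.8]
eef_rot: [-3.141, 0.0, 1.704]
wrist_force: [0.1, 0.0, -1.6]
finger_gap: 32.0
```

Emit:
send_rows(series=[[[0.2,0,0,0.3,0],[0.2,0,0,0.5,0],[0.2,0,0,0.5,0]]])

```text
clock: 15.45
eef_pos: [553.8, 138.0, 113.4]
eef_rot: [-3.142, 0.0, 1.704]
wrist_force: [-0.4, -1.2, -2.3]
finger_gap: 31.5
```

```bash
python3 -c "
from h import *
f(3)"
```

```text
15.55 pos yaw [553.75 138.03 113.39  97.62] F [ 0.14 -0.26 -2.56] M [-0.086  0.036  0.002] gap 32.1
```

Emit:
send_rows(series=[[[0.2,0,0,0.3,0],[0.2,0,0,0.4,0],[0.2,0,0,0.4,0]]])

```text
clock: 15.9
eef_pos: [553.8, 138.0, 113.1]
eef_rot: [3.141, -0.0, 1.704]
wrist_force: [-0.8, 0.1, -2.0]
finger_gap: 31.8
```

Emit:
send_rows(series=[[[0.2,0,0,0.3,0],[0.2,0,0,0.4,0],[0.2,0,0,0.4,0]]])

```text
clock: 16.2
eef_pos: [553.8, 138.0, 112.9]
eef_rot: [3.141, -0.0, 1.704]
wrist_force: [-1.5, 0.4, 3.1]
finger_gap: 31.7
```

```bash
python3 -c "
from h import *
f(3)"
```

```text
16.3 pos yaw [553.83 138.06 112.88  97.62] F [-1.55 -0.13  3.1 ] M [-0.143  0.429 -0.017] gap 31.6
```

The stubs rest on the thread start at TCP z of about 113.0, which matches the predicted depth. I'll raise to about 113.8 (mid-play) and begin turning, 0.1 mm down per degree.

Emit:
send_rows(series=[[[0.2,0,0,-0.6,0],[0.2,0,0,-1.2,0],[0.2,0,0,-1.2,0]]])

```text
clock: 16.65
eef_pos: [553.7, 138.0, 113.6]
eef_rot: [-3.141, 0.0, 1.704]
wrist_force: [0.2, 0.7, -1.8]
finger_gap: 31.9
```

```bash
python3 -c "
from h import *
f(4)"
```

```text
16.8 pos yaw [553.66 138.02 113.56  97.62] F [-0.51  0.41 -2.29] M [-0.093  0.054 -0.005] gap 31.9
```

Emit:
send_rows(series=[[[0.2,0,0,0.15,1.5],[0.2,0,0,0.3,3],[0.2,0,0,0.4,4],[0.2,0,0,0.4,4]]])

```text
clock: 17.25
eef_pos: [553.7, 138.0, 113.4]
eef_rot: [-3.142, -0.0, 1.633]
wrist_force: [0.0, -0.2, -3.0]
finger_gap: 31.9
```

```bash
python3 -c "
from h import *
f(4)"
```

```text
17.4 pos yaw [553.73 138.03 113.39  93.61] F [ 0.25  0.2  -2.49] M [-0.113  0.045 -0.014] gap 32.0
```

Emit:
send_rows(series=[[[0.2,0,0,0.2,2],[0.2,0,0,0.4,4],[0.2,0,0,0.4,4]]])

```text
clock: 17.75
eef_pos: [553.7, 138.0, 113.0]
eef_rot: [-3.142, 0.0, 1.564]
wrist_force: [-0.9, -0.0, -1.3]
finger_gap: 32.2
```

```bash
python3 -c "
from h import *
f(4)"
```

```text
17.9 pos yaw [553.75 138.03 113.01  89.65] F [-0.16 -0.12 -2.12] M [-0.089  0.054 -0.006] gap 31.7
```

Emit:
send_rows(series=[[[0.2,0,0,0.2,2],[0.2,0,0,0.4,4],[0.2,0,0,0.4,4]]])

```text
clock: 18.25
eef_pos: [553.7, 138.0, 112.6]
eef_rot: [3.142, 0.0, 1.494]
wrist_force: [-0.2, -0.8, -1.9]
finger_gap: 32.0
```

```bash
python3 -c "
from h import *
f(4)"
```

```text
18.4 pos yaw [553.74 138.04 112.6   85.67] F [ 0.04 -0.59 -2.05] M [-0.081  0.079 -0.01 ] gap 32.0
```

Emit:
send_rows(series=[[[0.2,0,0,0.2,2],[0.2,0,0,0.4,4],[0.2,0,0,0.4,4]]])

```text
clock: 18.75
eef_pos: [553.7, 138.0, 112.2]
eef_rot: [-3.142, 0.0, 1.425]
wrist_force: [0.2, -0.1, -2.6]
finger_gap: 31.7
```

```bash
python3 -c "
from h import *
f(4)"
```

```text
18.9 pos yaw [553.74 138.04 112.2   81.67] F [-0.05  0.14 -2.18] M [-0.093  0.079  0.009] gap 31.9
```

Emit:
send_rows(series=[[[0.2,0,0,0.25,2.5],[0.2,0,0,0.5,5],[0.2,0,0,0.5,5]]])

```text
clock: 19.25
eef_pos: [553.7, 138.0, 111.7]
eef_rot: [-3.142, 0.0, 1.337]
wrist_force: [0.0, 0.5, -2.5]
finger_gap: 31.6
```

```bash
python3 -c "
from h import *
f(4)"
```

```text
19.4 pos yaw [553.75 138.04 111.7   76.68] F [ 0.05  0.22 -2.46] M [-0.073  0.081  0.005] gap 31.8
```

Emit:
send_rows(series=[[[0.2,0,0,0.25,2.5],[0.2,0,0,0.5,5],[0.2,0,0,0.5,5]]])

```text
clock: 19.75
eef_pos: [553.7, 138.0, 111.2]
eef_rot: [-3.142, 0.0, 1.25]
wrist_force: [0.7, -0.5, -1.8]
finger_gap: 31.5
```

```bash
python3 -c "
from h import *
f(4)"
```

```text
19.9 pos yaw [553.76 138.03 111.21  71.69] F [-0.05 -0.26 -2.12] M [-0.1    0.078 -0.029] gap 31.9
```

Emit:
send_rows(series=[[[0.2,0,0,0.25,2.5],[0.2,0,0,0.5,5],[0.2,0,0,0.5,5]]])

```text
clock: 20.25
eef_pos: [553.8, 138.0, 110.7]
eef_rot: [3.142, 0.0, 1.163]
wrist_force: [-0.9, -0.1, -2.0]
finger_gap: 32.3
```

```bash
python3 -c "
from h import *
f(4)"
```

```text
20.4 pos yaw [553.76 138.02 110.71  66.69] F [-0.29  0.31 -2.44] M [-0.076  0.063  0.015] gap 32.2
```

31° turned, no touch yet and the turning is free. I'll continue.

Emit:
send_rows(series=[[[0.2,0,0,0.25,2.5],[0.2,0,0,0.5,5],[0.2,0,0,0.5,5]]])

```text
clock: 20.75
eef_pos: [553.7, 138.0, 110.2]
eef_rot: [-3.142, 0.0, 1.076]
wrist_force: [-0.3, 0.2, -1.9]
finger_gap: 31.8
```

```bash
python3 -c "
from h import *
f(4)"
```

```text
20.9 pos yaw [553.74 138.03 110.2   61.69] F [-0.19  0.25 -2.55] M [-0.091  0.105 -0.011] gap 32.4
```

Emit:
send_rows(series=[[[0.2,0,0,0.25,2.5],[0.2,0,0,0.5,5],[0.2,0,0,0.5,5]]])

```text
clock: 21.25
eef_pos: [553.7, 138.0, 109.7]
eef_rot: [-3.142, 0.0, 0.988]
wrist_force: [0.3, -0.0, -2.9]
finger_gap: 31.9
```

```bash
python3 -c "
from h import *
f(4)"
```

```text
21.4 pos yaw [553.75 138.04 109.7   56.69] F [ 0.16 -0.24 -2.6 ] M [-0.086  0.09   0.004] gap 31.8
```

Emit:
send_rows(series=[[[0.2,0,0,0.25,2.5],[0.2,0,0,0.5,5],[0.2,0,0,0.5,5]]])

```text
clock: 21.75
eef_pos: [553.7, 138.0, 109.2]
eef_rot: [-3.142, 0.0, 0.901]
wrist_force: [-0.3, 0.4, -2.1]
finger_gap: 32.0
```

```bash
python3 -c "
from h import *
f(4)"
```

```text
21.9 pos yaw [553.75 138.04 109.2   51.69] F [-0.54  0.18 -2.17] M [-0.073  0.13   0.002] gap 32.2
```

Emit:
send_rows(series=[[[0.2,0,0,0.25,2.5],[0.2,0,0,0.5,5],[0.2,0,0,0.5,5]]])

```text
clock: 22.25
eef_pos: [553.7, 138.0, 108.7]
eef_rot: [-3.142, 0.0, 0.814]
wrist_force: [1.2, -0.3, -2.5]
finger_gap: 32.1
```

```bash
python3 -c "
from h import *
f(5)"
```

```text
22.45 pos yaw [553.75 138.04 108.71  46.69] F [ 0.24 -0.01 -2.85] M [-0.072  0.118 -0.003] gap 32.0
```

Emit:
send_rows(series=[[[0.2,0,0,0.25,2.5],[0.2,0,0,0.5,5],[0.2,0,0,0.5,5]]])

```text
clock: 22.8
eef_pos: [553.8, 138.1, 108.3]
eef_rot: [3.142, -0.0, 0.726]
wrist_force: [-0.1, -0.2, -2.4]
finger_gap: 31.8
```

```bash
python3 -c "
from h import *
f(5)"
```

```text
23.0 pos yaw [553.8  138.05 108.28  41.68] F [-0.17  0.16 -1.81] M [-0.063  0.112 -0.02 ] gap 32.0
```

Emit:
send_rows(series=[[[0.2,0,0,0.2,2],[0.2,0,0,0.4,4],[0.2,0,0,0.4,4]]])

```text
clock: 23.35
eef_pos: [553.8, 138.1, 107.9]
eef_rot: [3.142, -0.0, 0.657]
wrist_force: [0.2, 1.2, -1.6]
finger_gap: 32.0
```

```bash
python3 -c "
from h import *
f(6)"
```

```text
23.6 pos yaw [553.81 138.07 107.9   37.67] F [ 0.03  0.35 -0.85] M [ 0.043  0.092 -0.009] gap 32.1
```

Emit:
send_rows(series=[[[0.2,0,0,0.2,2],[0.2,0,0,0.4,4],[0.2,0,0,0.4,4]]])

```text
clock: 23.95
eef_pos: [553.8, 138.1, 107.5]
eef_rot: [3.141, -0.0, 0.587]
wrist_force: [0.7, 0.7, -0.3]
finger_gap: 32.0
```

```bash
python3 -c "
from h import *
f(6)"
```

```text
24.2 pos yaw [553.82 138.04 107.49  33.66] F [0.52 0.51 0.1 ] M [0.043 0.091 0.021] gap 31.7
```

The seal force is rising at 0.245 N/deg against a baseline of −2.37 N. Extrapolated first touch is at yaw 43.8°, about 54° after entry, so the target yaw is −1.2°, another 34.9°.

Emit:
send_rows(series=[[[0.2,0,0,0.3,3],[0.2,0,0,0.6,6],[0.2,0,0,0.9,9],[0.2,0,0,1.2,12],[0.2,0,0,1.2,12]]])

```text
clock: 24.75
eef_pos: [554.0, 138.0, 106.5]
eef_rot: [3.141, -0.001, 0.377]
wrist_force: [-0.0, -0.3, 2.4]
finger_gap: 32.0
```

```bash
python3 -c "
from h import *
f(6)"
```

```text
25.0 pos yaw [553.92 138.05 106.44  21.68] F [0.77 0.2  2.32] M [ 0.01   0.024 -0.007] gap 31.7
```

Emit:
send_rows(series=[[[0.2,0,0,0.3,3],[0.2,0,0,0.6,6],[0.2,0,0,0.9,9],[0.2,0,0,1.2,12],[0.2,0,0,1.2,12]]])

```text
clock: 25.55
eef_pos: [553.9, 138.0, 105.3]
eef_rot: [3.142, -0.001, 0.167]
wrist_force: [0.0, -0.8, 5.5]
finger_gap: 32.0
```

```bash
python3 -c "
from h import *
f(4)"
```

```text
25.7 pos yaw [553.95 138.05 105.35   9.62] F [ 0.18 -0.05  5.51] M [-0.002  0.118  0.012] gap 32.0
```

Emit:
send_rows(series=[[[0.2,0,0,0.3,3],[0.2,0,0,0.6,6],[0.2,0,0,0.9,9],[0.2,0,0,1.1,11],[0.2,0,0,1.1,11]]])

```text
clock: 26.25
eef_pos: [554.1, 138.0, 104.4]
eef_rot: [-3.142, -0.001, -0.025]
wrist_force: [0.2, 0.2, 5.7]
finger_gap: 31.9
```

```bash
python3 -c "
from h import *
f(4)"
```

```text
26.4 pos yaw [554.05 138.04 104.4   -1.37] F [-0.23  0.17  5.95] M [-0.067  0.102  0.025] gap 31.7
```

The tool is at yaw −1.4°, so 45° past touch, and the forces are as expected. I'll open in place, then lift straight away.

Emit:
send_rows(series=[[[0.4,0,0,0,0],[0.5,0,0,0,0],[0.7,0,0,0,0],[0.8,0,0,0,0],[0.8,0,0,0,0],[0.8,0,0,0,0]]])

```text
clock: 27.05
eef_pos: [553.7, 138.0, 103.8]
eef_rot: [3.142, 0.0, -0.024]
wrist_force: [-0.9, 0.3, 0.2]
finger_gap: 73.0
```

```bash
python3 -c "
from h import *
f(3)"
```

```text
27.15 pos yaw [553.73 138.03 103.86  -1.38] F [-0.14  0.15  0.12] M [0.003 0.128 0.014] gap 74.9
```

Emit:
send_rows(series=[[[0.8,0,0,-10,0],[0.8,0,0,-30,0],[0.8,0,0,-60,0],[0.8,0,0,-100,0],[0.8,0,0,-120,0],[0.8,0,0,-120,0],[0.8,0,0,-120,0]]])

```text
clock: 27.9
eef_pos: [553.6, 138.0, 223.9]
eef_rot: [-3.142, -0.0, -0.024]
wrist_force: [-0.7, 0.0, -1.3]
finger_gap: 75.3
```

```bash
python3 - <<'E'
from h import *
f(2)
p,T,s=shot("wrist"); im=rectify(p,T,(554.3,137.9),85-20+68,0,half=40,sc=7)
q,TQ,_=shot("scene"); x,y=proj(q,[[554,138,100]],TQ)[0].astype(int)
cr=cv2.resize(q["img"][y-35:y+35,x-15-20:x+25],(240,280),interpolation=cv2.INTER_CUBIC)
out=np.zeros((560,800,3),np.uint8); out[:,:560]=im; out[:280,560:]=cr
cv2.imwrite("pics/fin.png",cv2.cvtColor(out,cv2.COLOR_RGB2BGR))
t,TT,_=shot("top")
for n in ["nipple","can","wrench"]:
    for r in manip.silhouettes(n,t)[:1]: print(n,round(r["conf"],2),np.argwhere(r["pixels"]).mean(0)[::-1].round(1))
E
```

```text
27.95 pos yaw [553.48 137.97 223.49  -1.38] F [-0.42  0.14 -0.95] M [ 0.006  0.182 -0.01 ] gap 75.5
can 0.59 [224.2  74.4]
wrench 0.56 [354.1 126.1]
```

View pics/fin.png

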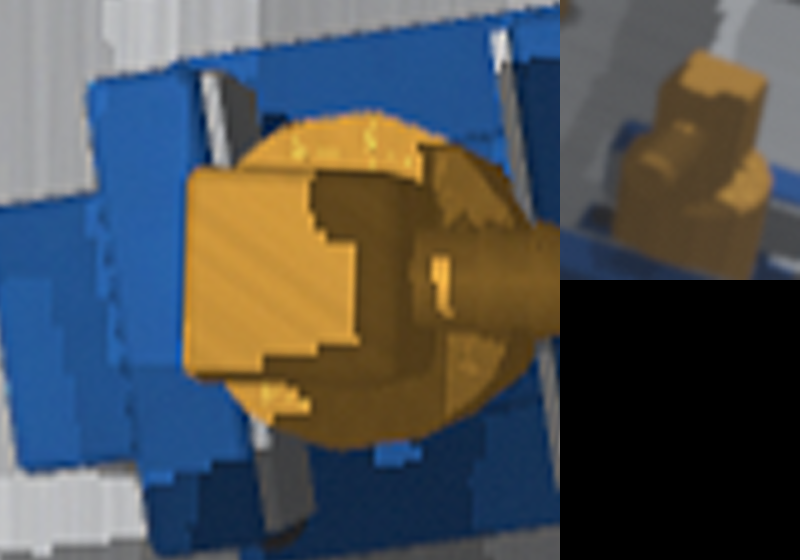

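The final view shows the released elbow upright in the coupling. Its block spans (187..~390, 168..378), and the tail points along about −1.5° (rows 273→280), so it did not spring back. The can and wrench are at their original pixels. Handing in.

```bash
python3 -c "
from cell import manip
print(manip.sign_off())"
```

```text
the job is handed in; nothing more can be done
None
```

The elbow is screwed into the coupling, tightened 45° past the first touch of the seal, released, and handed in at about 28 s of the 61 s allowed. The hand-in reported no verdict.

- **Entry:** The two stubs dropped through the notches and rested on the thread at the predicted depth. I felt only 1–2 N sideways and about 5.6 N downward on the way in.
- **Seal:** Carried in mid-play, the elbow turned freely at first. The upward force then rose at about 0.24 N per degree, which puts first touch at yaw 43.8°, about 54° after entry. I turned on to yaw −1.4°, which is 45° past touch.
- **Thread load:** From the seal's stiffness I estimate the thread bears with roughly 7–9 N, inside the 4–13 N window. I could not measure that force directly.

**Last checks:**
- The elbow stands upright with its tail near −1.5°, so it did not spring back when let go.
- The can and wrench have not moved in the top camera's picture.
- The network did not find the nipple in that last picture, so its position is unconfirmed. The arm never went near it.
- The wrist camera showed the held block about 1.3 mm off the tool axis, while the mouth measured the same from two tool angles. I trusted the gripper's symmetry instead, and the elbow entered cleanly.
- Just before release the upward force was about 1.5 N below what the depth predicted. That probably means slight slip in the grip or early bearing on the thread.

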